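# Snap the clay box's lid shut

### The arm

A 6-joint arm with a two-finger parallel gripper is mounted at the origin on the work surface. World frame = base frame: x ahead of the robot, y to its left, z up, the work surface at z = 0. Lengths are in mm, angles in rad, forces in N, time in s.
With the tool pointing down it reaches from about 400 to 925 mm from the base axis. Payload 12.5 kg.
Tool frame: the origin (TCP) lies midway between the tips of the shut fingers; the grasp point (between the pads) lies env.grasp_offset behind it (env.grasp_offset is the distance from the TCP to the grasp point, in mm); x points along the fingers, y is the direction in which the jaws open and shut, and the axes are right-handed (so a half turn about x gives the same grasp; the last joint's range is limited). The gripper opens to 95 mm and grips with 3 to 60 N. Pads are 20 mm wide; open, the fingers measure 119 mm over their backs; the gripper's body (75 mm by 180 mm) begins 59 mm behind the grasp point.
Start: joints at [-1.21, 0.491, 1.559, -0, 1.092, -0.106], TCP at [281.294, -558.142, 194.261] pointing down, gripper open.
Joint ranges: [-3.1, 3.1], [-0.84, 2.19], [0.05, 2.79], [-1.13, 4.28], [0.06, 2.93], [-2.69, 2.69]. Speed limits (rad/s): [2.22, 2.22, 2.79, 3.14, 3.14, 3.14].

### API

Orientations are given as [roll, pitch, yaw] about the fixed x, y, z axes, in that order (R = Rz(yaw) Ry(pitch) Rx(roll)).
In Python, from cell import env gives the robot as it stands.
- The arm moves only by the tool apply_moves, never from a script. Its arguments are lists of equal length, an entry for each row: "offset": the shift along the world's x, y, z in units of 25 mm (1.0 is 25 mm), a list of three; "yaw": the turn about the world's z in units of 6 degrees (1.0 is 6 degrees); "jaw": the closure, from -1 (fully open) to 1 (shut), so that 0 is half open. A call has 1 to 20 rows; each row is the pose to reach, as a shift and turn from the pose measured when the call began; what a row does not reach only later rows make up. A row lasts 1/8 s, in which the tool goes at most 62.5 mm and 10.7 degrees, less where a joint would pass 70% of its speed; a pose out of reach is approached as far as the arm can. A call with a gripper value outside its range is refused whole. The fingers move at their own pace and stop on an object; the grip force is fixed at half the most. Time passes only in rows, so rows that repeat a pose let the fingers close. It gives the time, the measured TCP pose, the force and the opening at its end, in the units of the state.
- env.state(): the state, without advancing time (a new reading comes with each control period).
- env.read_camera(name): name is "scene" or "side" or "wrist"; returns a dict with "frame" (480x640x3 uint8, red, green, blue), "fx", "fy", "cx", "cy" (pixels), "xyz" and "rotation" of the camera in the world; the wrist camera has in their place "hand_eye" (4x4, takes a point from camera to tool coordinates, whose origin is the TCP and whose axes are the tool frame's). Camera axes: x right, y down, z forward; pixel columns grow to the right and rows downward; lengths in mm; the calibration is good to about 2 mm. A picture is of the moment at which its call begins: read the wrist's pose just before it. There is no depth.
- env.job_done(): hands the job in, once; it reports no verdict.
The state is a dict: "t": time; "joints": joint angles; "qvel": joint speeds; "tau": joint torques, N m; "eef_pos": TCP position; "tcp_rot": TCP orientation; "ft_force": force on the tool from outside, world axes, zero at the start; "moment": the same for the moment, N m; "opening": opening from 0.0 (shut) to 1.0 (fully open).
Only numpy, scipy, OpenCV 4.12 (cv2) and the standard library are available. Lean on these libraries where they do the work, as an engineer would, in place of code of your own. Each camera call takes 0.05 s, during which the arm holds its last target.

### The job

The lid has been laid on the white clay box but not closed. Press its blue rim down with the fingertips, all the way round, until all four sides have snapped fully shut. Leave the box standing where it is, without picking it up or pushing it about, and do not disturb the other things on the bench.

Things in the scene. Friction and masses are not known exactly. Their poses are not given: they have to be found in the camera images.
- clay_box: Storage box of white plastic full of modelling clay (1 to 2 kg), loose on the bench, with a blue press-on lid laid on it. Over the shut lid it measures 156 mm (its x) by 216 mm (its y), 86 mm high; its foot is 122 x 182 mm. Origin: centre of its underside; z up. The lid gives way only at its rim, which is split at the corners into four sections, one per side.
- lid_panel (a point): Centre of the lid's sunken middle panel (112 x 172 mm, 79 mm above the bench), which sits in the mouth and does not move. Around it runs the rim, 22 mm wide. Each section bends on a crease along the panel's edge, 22 mm inside the lid's outer edge and 84 mm above the bench. Shut, the rim's top lies level 86 mm above the bench and is stopped by the box's lip.
- rim_near (a joint): How far the rim section along the long side of the lid that faces -x of the box is pressed down, rad: 0 = standing up by 26 degrees, its outer edge 10 mm higher than when shut; 0.46 = shut, flat on the lip. At the start it stands loosely somewhere from 0 to 0.1. Pressed near its outer edge it resists with up to about 12 N; past about 0.3 it snaps down by itself and stays shut.
- near_press (a point): Point on the top face of that section, midway along the side and 16 mm out from the crease (6 mm inside the outer edge); it moves with the section. Pressing here takes up to about 16 N. Its own z axis is the face's normal, its x axis points outward across the rim.
- rim_far (a joint): How far the rim section along the long side that faces +x of the box is pressed down, rad: 0 = standing up by 26 degrees, its outer edge 10 mm higher than when shut; 0.46 = shut, flat on the lip. At the start it stands loosely somewhere from 0 to 0.1. Pressed near its outer edge it resists with up to about 12 N; past about 0.3 it snaps down by itself and stays shut.
- far_press (a point): Point on the top face of that section, midway along the side and 16 mm out from the crease (6 mm inside the outer edge); it moves with the section. Pressing here takes up to about 16 N. Its own z axis is the face's normal, its x axis points outward across the rim.
- rim_left (a joint): How far the rim section along the short side that faces +y of the box is pressed down, rad: 0 = standing up by 26 degrees, its outer edge 10 mm higher than when shut; 0.46 = shut, flat on the lip. At the start it stands loosely somewhere from 0 to 0.1. Pressed near its outer edge it resists with up to about 12 N; past about 0.3 it snaps down by itself and stays shut.
- left_press (a point): Point on the top face of that section, midway along the side and 16 mm out from the crease (6 mm inside the outer edge); it moves with the section. Pressing here takes up to about 16 N. Its own z axis is the face's normal, its x axis points outward across the rim.
- rim_right (a joint): How far the rim section along the short side that faces -y of the box is pressed down, rad: 0 = standing up by 26 degrees, its outer edge 10 mm higher than when shut; 0.46 = shut, flat on the lip. At the start it stands loosely somewhere from 0 to 0.1. Pressed near its outer edge it resists with up to about 12 N; past about 0.3 it snaps down by itself and stays shut.
- right_press (a point): Point on the top face of that section, midway along the side and 16 mm out from the crease (6 mm inside the outer edge); it moves with the section. Pressing here takes up to about 16 N. Its own z axis is the face's normal, its x axis points outward across the rim.
- slip_bottle: Bystander: yellow squeeze bottle with a red nozzle, 62 mm in diameter, 150 mm high, upright. Origin: centre of its underside.
- bisque_cup: Bystander: terracotta-coloured fired cup without handle, 76 mm in diameter at the rim, 78 mm high, upright. Origin: centre of its underside.
- plaster_mould: Bystander: white plaster block, 85 x 70 x 42 mm, with a round hollow in its top. Origin: centre of its underside.
- loop_tool: Bystander: wooden-handled wire-loop modelling tool, 177 mm long, 24 mm wide, 9 mm high, lying flat along its x axis, handle to -x. Origin: on the bench under it, 78 mm from the handle's end.

How it is judged:
By the outcome, as a careful person would: the job done as asked, in the order asked, and still so for the second after the job is handed in, with the robot touching nothing.
It also fails if it takes over 48 s, if anything falls off the work surface, if the arm or the gripper's body presses on something with over 40 N, if the wrist force passes 120 N, or if a joint passes its speed limit or range.

## Working session

There is one attempt and no reset: what is moved stays moved. The work goes in short steps, Python scripts to look and compute and a tool call to move; the robot and the scene stay as the last step left them, time stands still between calls to the robot, and variables do not carry over. Pictures are saved under pics/ and viewed, and the job is handed in when it is done.

Besides the shell and the picture viewer there is one more tool, called after "Emit:" by a JSON object that holds its "method" and its "body". apply_moves: Moves the arm, as the interface text tells. Its arguments: {"type":"object","properties":{"offset":{"type":"array"},"yaw":{"type":"array"},"jaw":{"type":"array"}},"required":["offset","yaw","jaw"]}

```bash
mkdir -p pics; ls; python3 - <<'E'
from cell import env
import cv2,numpy as np
s=env.state();print(s, env.grasp_offset)
for n in ["scene","side","wrist"]:
    c=env.read_camera(n);cv2.imwrite(f"pics/{n}0.png",c["frame"][:,:,::-1])
    print({k:np.round(v,4).tolist() for k,v in c.items() if k!="frame"})
E
```

```text
pics
{'t': 0.0, 'joints': array([-1.20956808e+00,  4.91556136e-01,  1.55950997e+00,  3.33047214e-05,
        1.09173089e+00, -1.05615689e-01]), 'qvel': array([-3.86913150e-03, -2.47021151e-03, -2.27124376e-03, -3.06153057e-07,
        6.11065373e-04,  2.53618017e-03]), 'tau': array([-2.04291558e-03, -6.12655592e+01, -2.58178622e+01,  6.91750715e-02,
        4.82628378e-02, -8.51070740e-05]), 'eef_pos': array([ 281.20438426, -557.82309568,  193.64306385]), 'tcp_rot': array([-1.70093239,  1.56959162,  1.90748884]), 'ft_force': array([-0.17386747,  0.0457966 , -0.73667394]), 'moment': array([ 0.01519287,  0.00797446, -0.00834595]), 'opening': 0.9978814932261709} 18.8
{'fx': 543.0978, 'fy': 543.0978, 'cx': 329.9476, 'cy': 244.3482, 'xyz': [1116.3278, -168.8771, 894.6085], 'rotation': [-2.5622, -0.0062, 1.1042]}
{'fx': 611.8019, 'fy': 611.8019, 'cx': 324.4789, 'cy': 235.6684, 'xyz': [447.2846, 782.401, 961.76], 'rotation': [-2.451, 0.0106, -2.8781]}
{'fx': 358.3, 'fy': 358.3, 'cx': 314.3001, 'cy': 234.2414, 'hand_eye': [[0.0001, -0.2426, 0.9701, -189.6549], [1.0, 0.0004, -0.0, 0.4229], [-0.0004, 0.9701, 0.2426, -67.8194], [0.0, 0.0, 0.0, 1.0]]}
```

View pics/scene0.png

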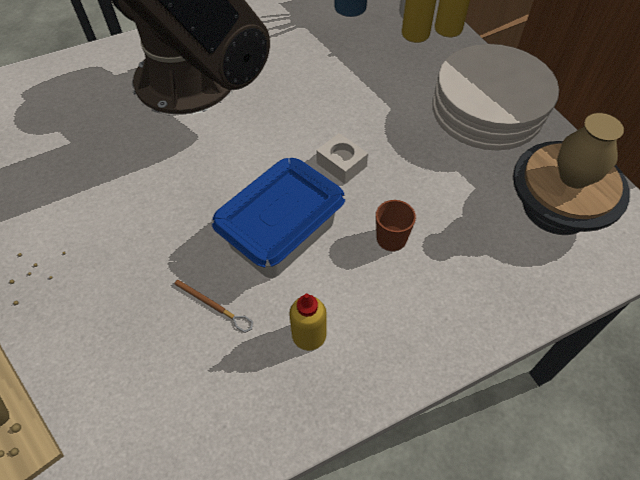

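View pics/side0.png

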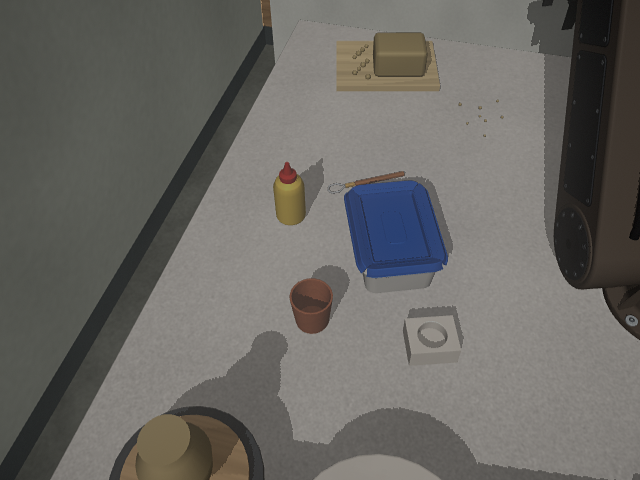

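View pics/wrist0.png

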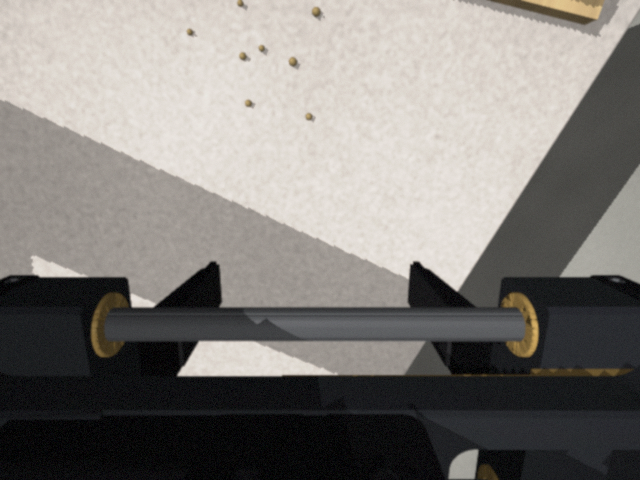

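```bash
python3 - <<'E'
import cv2
a=cv2.imread("pics/scene0.png")[140:290,190:370];b=cv2.imread("pics/side0.png")[165:305,320:470]
cv2.imwrite("pics/za.png",cv2.resize(a,None,fx=4.4,fy=4,interpolation=2)[:, :792]);cv2.imwrite("pics/zb.png",cv2.resize(b,None,fx=4,fy=4,interpolation=2))
E
```

```text
(no output)
```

View pics/za.png

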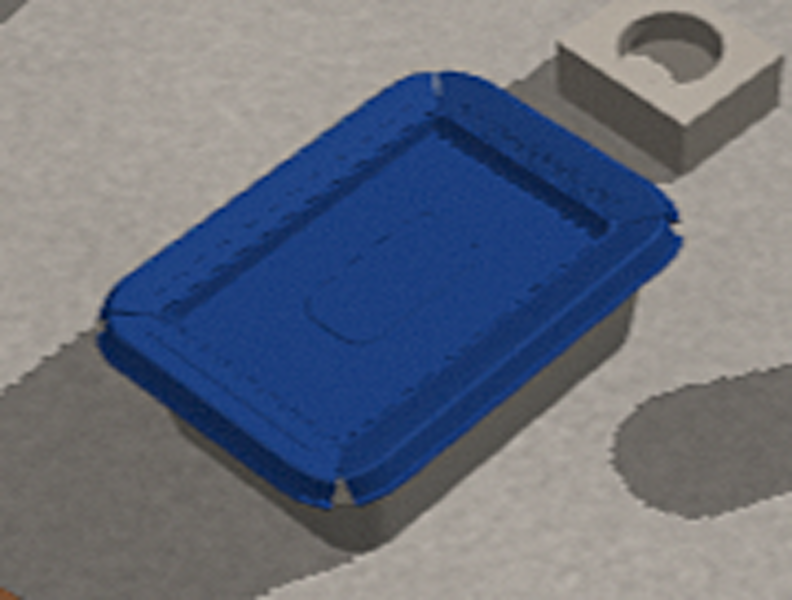

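View pics/zb.png

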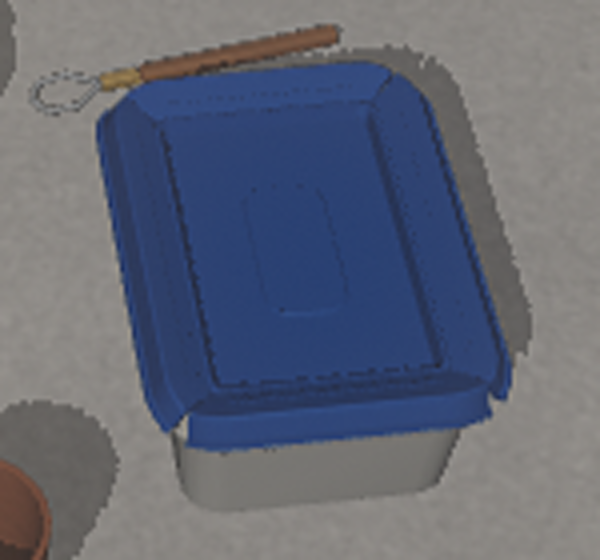

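```bash
cat > h.py <<'E'
import numpy as np,cv2
from scipy.spatial.transform import Rotation as R
from scipy.optimize import least_squares
C={'scene':(543.0978,329.9476,244.3482,[1116.3278,-168.8771,894.6085],[-2.5622,-.0062,1.1042]),
'side':(611.8019,324.4789,235.6684,[447.2846,782.401,961.76],[-2.451,.0106,-2.8781])}
def proj(n,P):
    f,cx,cy,x,r=C[n];M=R.from_euler('xyz',r).as_matrix()
    q=(np.atleast_2d(P)-x)@M
    return np.c_[f*q[:,0]/q[:,2]+cx,f*q[:,1]/q[:,2]+cy]
def bw(p,L):
    c,s=np.cos(p[2]),np.sin(p[2]);L=np.asarray(L,float)
    return np.c_[p[0]+c*L[:,0]-s*L[:,1],p[1]+s*L[:,0]+c*L[:,1],L[:,2]]
def ray(n,uv,z):
    f,cx,cy,x,r=C[n];M=R.from_euler('xyz',r).as_matrix()
    d=M@[(uv[0]-cx)/f,(uv[1]-cy)/f,1];return x+d*(z-x[2])/d[2]
E
python3 - <<'E'
from h import *
for n,pts in (('scene',[(289.3,169.5),(328,195),(268.4,247.5),(228.6,217.5)]),('side',[(360.7,193),(412.5,193),(430.7,257.5),(373.2,262)])):
    for p in pts: print(n,p,ray(n,p,84).round(1))
for n,p in (('side',(312,326)),('side',(290,222)),('side',(333,188)),('side',(404,175)),('side',(433,360)),('scene',(176,283)),('scene',(250,325)),('scene',(310,345)),('scene',(393,246)),('scene',(343,180))): print(n,p,ray(n,p,0).round(0))
E
```

```text
scene (289.3, 169.5) [452.8  81.8  84. ]
scene (328, 195) [543.4 121.2  84. ]
scene (268.4, 247.5) [602.1 -26.6  84. ]
scene (228.6, 217.5) [508.9 -66.2  84. ]
side (360.7, 193) [604.5 -39.   84. ]
side (412.5, 193) [505.7 -64.6  84. ]
side (430.7, 257.5) [446.5  85.5  84. ]
side (373.2, 262) [544.6 121.7  84. ]
side (312, 326) [631. 229.   0.]
side (290, 222) [743.   0.   0.]
side (333, 188) [ 681. -117.    0.]
side (404, 175) [ 539. -195.    0.]
side (433, 360) [408. 241.   0.]
scene (176, 283) [ 545. -198.    0.]
scene (250, 325) [ 686. -107.    0.]
scene (310, 345) [769. -27.   0.]
scene (393, 246) [655. 209.   0.]
scene (343, 180) [462. 198.   0.]
```

```bash
cat > fit.py <<'E'
from h import *
from scipy.optimize import minimize
ms={}
for n in C:
    im=cv2.imread(f"pics/{n}0.png").astype(int);b=im[:,:,0]-im[:,:,2]
    m=((b>30)).astype(np.uint8);k,l,st,_=cv2.connectedComponentsWithStats(m)
    roi={'scene':(280,215),'side':(395,230)}[n];m=(l==l[roi[1],roi[0]]).astype(np.uint8)
    ms[n]=m;print(n,m.sum(),cv2.boundingRect(m))
def polys(p):
    a=p[3];sk=p[4];L=[]
    for s,hx,hy,ax in ((1,56,86,0),(-1,56,86,0),(1,86,56,1),(-1,86,56,1)):
        o=hx+22*np.cos(a);z=84+2+22*np.sin(a)
        o2=o+sk*np.sin(a);z2=z-sk*np.cos(a);w=hy+13;
        q=[(hx,-hy,86),(hx,hy,86),(o,w,z),(o2,w,z2),(o2,-w,z2),(o,-w,z)]
        q=[(s*u,v,t) if ax==0 else (v,s*u,t) for u,v,t in q];L.append(q)
    return L
def render(n,p):
    m=np.zeros((480*4,640*4),np.uint8)
    for q in polys(p)+[[(-58,-88,86),(58,-88,86),(58,88,86),(-58,88,86)]]:
        h=cv2.convexHull(((proj(n,bw(p,q))+.5)*4).astype(np.float32)).round().astype(np.int32);cv2.fillConvexPoly(m,h,1)
    return cv2.resize(m.astype(np.float32),(640,480),interpolation=cv2.INTER_AREA)
cost=lambda p,ns=('scene','side'):sum(np.abs(render(n,p)-ms[n]).sum() for n in ns)
sx=np.array([525,28,.375,.4,8])+np.vstack([np.zeros(5),np.diag([5,5,.04,.1,3])])
for ns in (('scene','side'),('scene',),('side',)):
    r=minimize(cost,sx[0],args=(ns,),method='Nelder-Mead',options=dict(initial_simplex=sx,maxiter=400));print(ns,r.x.round(3),r.fun)
    if len(ns)==2:
        p=r.x
for n in C:
    im=cv2.imread(f"pics/{n}0.png");x,y,w,h=cv2.boundingRect(ms[n]);s=5
    im=cv2.resize(im[y-10:y+h+10,x-10:x+w+10],None,fx=s,fy=s)
    for q in polys(p): cv2.polylines(im,[((proj(n,bw(p,q))-[x-10,y-10]+.5)*s).astype(np.int32)],True,(0,255,255),1)
    cv2.imwrite(f"pics/fit_{n}.png",im)
for nm,l in dict(near=(-72,0,0),far=(72,0,0),left=(0,102,0),right=(0,-102,0)).items(): print(nm,bw(p,[l]).round(1))
E
python3 fit.py
```

```text
scene 8544 (212, 158, 133, 109)
side 7949 (344, 181, 104, 97)
('scene', 'side') [5.27934e+02 2.58130e+01 3.83000e-01 1.65000e-01 1.53630e+01] 630.75
('scene',) [5.29437e+02 2.46000e+01 3.82000e-01 2.75000e-01 1.40650e+01] 259.375
('side',) [5.2751e+02 2.7631e+01 3.8200e-01 2.3700e-01 1.3349e+01] 358.25
near [[461.2  -1.1   0. ]]
far [[594.7  52.7   0. ]]
left [[489.8 120.4   0. ]]
right [[566.1 -68.8   0. ]]
```

View pics/fit_scene.png

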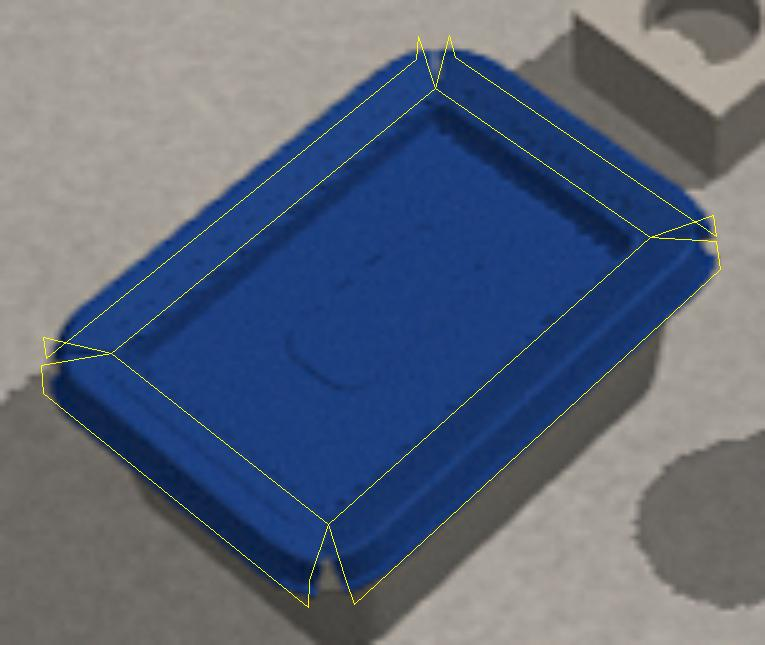

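View pics/fit_side.png

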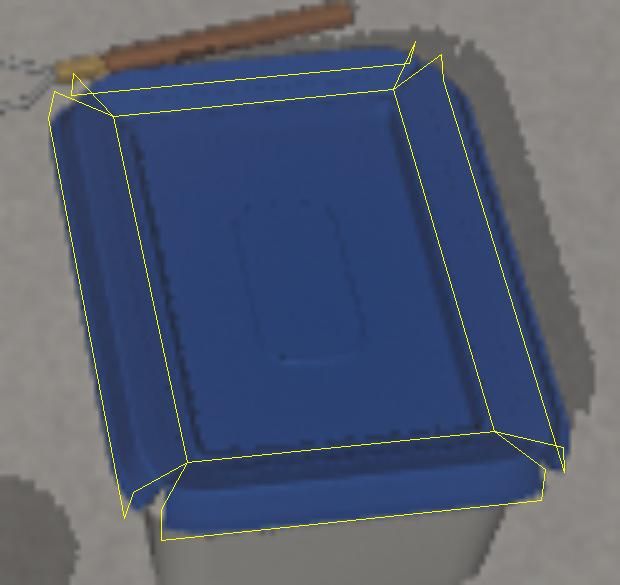

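```bash
sed -i 's/q=\[(hx,-hy,86),(hx,hy,86),(o,w,z),(o2,w,z2),(o2,-w,z2),(o,-w,z)\]/m=hx+11*np.cos(a);zm=86+11*np.sin(a);w=hy-1;v=hy+10;q=[(hx,-hy,86),(hx,hy,86),(m,v,zm),(o-4,w+8,z-2),(o,w,z),(o2,w,z2),(o2,-w,z2),(o,-w,z),(o-4,-w-8,z-2),(m,-v,zm)]/; s/a=p\[3\];sk=p\[4\]/a=np.clip(p[3],.35,.46);sk=p[4]/' fit.py; python3 fit.py
```

```text
scene 8544 (212, 158, 133, 109)
side 7949 (344, 181, 104, 97)
('scene', 'side') [5.28004e+02 2.62270e+01 3.76000e-01 1.12000e-01 1.64790e+01] 703.6875
('scene',) [5.29367e+02 2.55350e+01 3.79000e-01 1.73000e-01 1.50830e+01] 226.875
('side',) [5.27063e+02 2.93540e+01 3.76000e-01 1.69000e-01 1.34380e+01] 347.3125
near [[ 4.61e+02 -2.00e-01  0.00e+00]]
far [[595.   52.6   0. ]]
left [[490.6 121.1   0. ]]
right [[565.4 -68.7   0. ]]
```

```bash
python3 -c "
import cv2,numpy as np
a=cv2.imread('pics/fit_scene.png');b=cv2.imread('pics/fit_side.png');h=600
b=cv2.resize(b,(400,420));a=cv2.resize(a,(400,420));cv2.imwrite('pics/fit2.png',np.hstack([a,b]))"
```

```text
(no output)
```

View pics/fit2.png

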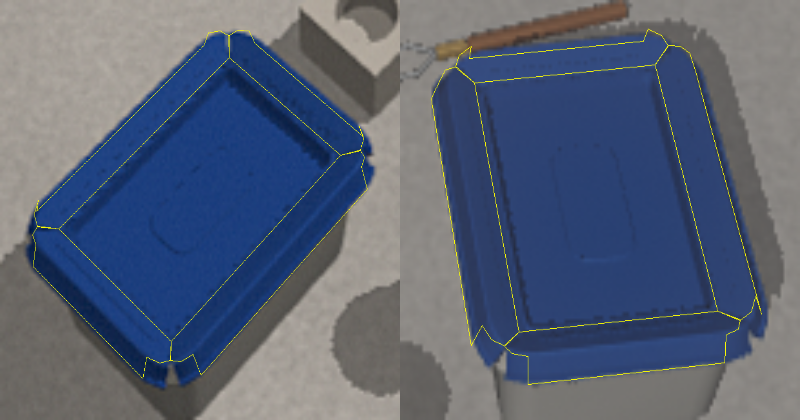

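```bash
python3 - <<'E'
from cell import env
from h import *
s=env.state();M=R.from_euler('xyz',s['tcp_rot']).as_matrix()
print(s['t'],s['eef_pos'],M.round(3),np.degrees(np.arctan2(M[1,1],M[0,1])))
for n,t in dict(right=(565,-68,120)).items(): print(n,(np.array(t)-s['eef_pos'])/25)
E
```

```text
0.15 [ 281.20583686 -557.95385824  193.82473146] [[-0.     0.45  -0.893]
 [ 0.001 -0.893 -0.45 ]
 [-1.    -0.001 -0.   ]] -63.258567583115735
right [11.35176653 19.59815433 -2.95298926]
```

Emit:
{"method": "apply_moves", "body": {"offset": [[1.1, 2, 0], [2.3, 4, 0], [3.4, 6, 0], [4.6, 8, 0], [5.8, 10, -0.5], [7, 12, -1], [8.1, 14, -1.5], [9.3, 16, -2], [10.4, 18, -2.5], [11.35, 19.6, -2.9], [11.35, 19.6, -2.9], [11.35, 19.6, -2.9], [11.35, 19.6, -2.9]], "yaw": [-0.1, -0.2, -0.4, -0.6, -0.85, -0.85, -0.85, -0.85, -0.85, -0.85, -0.85, -0.85, -0.85], "jaw": [1, 1, 1, 1, 1, 1, 1, 1, 1, 1, 1, 1, 1]}}

```text
t: 1.78
eef_pos: [564.7, -69.0, 121.6]
tcp_rot: [-1.922, 1.57, 1.596]
ft_force: [-0.7, -0.2, 0.0]
opening: 0.004
```

```bash
cat > look.py <<'E'
import sys
from cell import env
from h import *
s=env.state();k=sys.argv[1]
M=R.from_euler('xyz',s['tcp_rot']).as_matrix()
print(s['t'],s['eef_pos'].round(1),s['ft_force'].round(1),s['opening'],'jawdeg',np.degrees(np.arctan2(M[1,1],M[0,1])).round(1))
for n in sys.argv[2:]:
    f=env.read_camera(n)["frame"][:,:,::-1];cv2.imwrite(f"pics/{n}{k}.png",f)
a=cv2.imread(f"pics/scene{k}.png")[120:300,190:370];b=cv2.imread(f"pics/side{k}.png")[130:310,310:490]
cv2.imwrite(f"pics/z{k}.png",np.hstack([cv2.resize(a,(400,400)),cv2.resize(b,(400,400))]))
E
python3 look.py 1 scene side wrist
```

```text
1.775 [564.7 -69.  121.6] [-0.7 -0.2  0. ] 0.004333581207350606 jawdeg -68.4
```

View pics/z1.png

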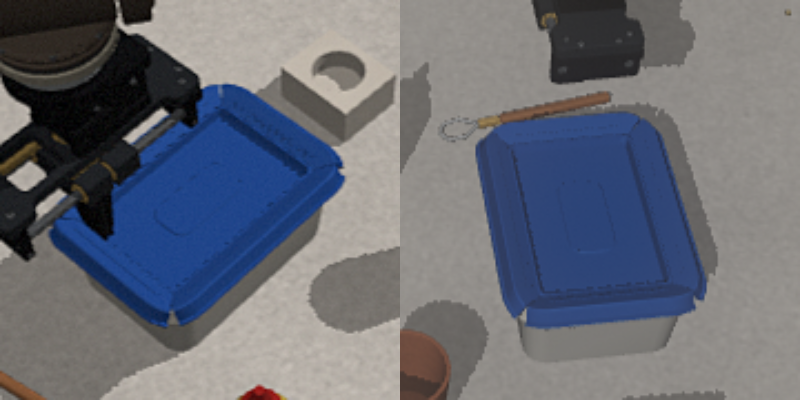

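View pics/wrist1.png

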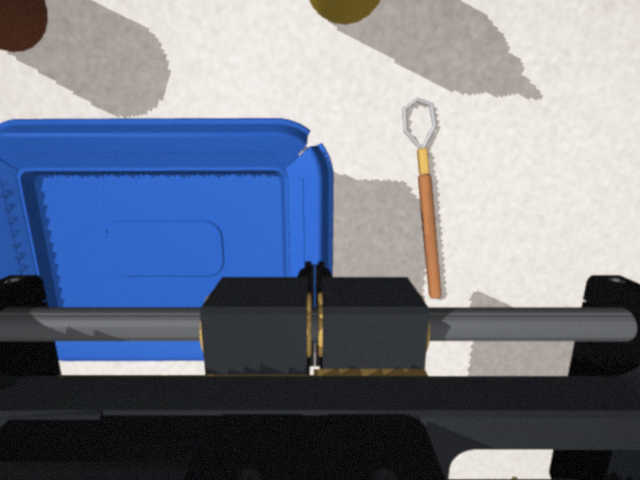

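Emit:
{"method": "apply_moves", "body": {"offset": [[0, 0.04, -0.5], [0, 0.04, -0.9], [0, 0.04, -1.0], [0, 0.04, -1.1], [0, 0.04, -1.2], [0, 0.04, -1.3], [0, 0.04, -1.4], [0, 0.04, -1.44], [0, 0.04, -1.44], [0, 0.04, -1.44]], "yaw": [0, 0, 0, 0, 0, 0, 0, 0, 0, 0], "jaw": [1, 1, 1, 1, 1, 1, 1, 1, 1, 1]}}

```text
t: 3.18
eef_pos: [564.8, -67.8, 85.7]
tcp_rot: [-2.455, 1.57, 1.063]
ft_force: [-0.2, -0.7, 0.3]
opening: 0.006
```

```bash
python3 look.py 2 scene side wrist
```

```text
3.175 [564.8 -67.8  85.7] [-0.2 -0.7  0.3] 0.0057832834166554785 jawdeg -68.4
```

View pics/z2.png

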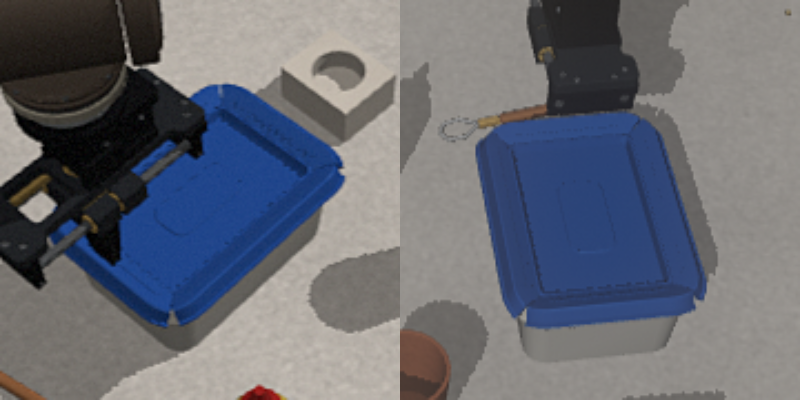

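View pics/wrist2.png

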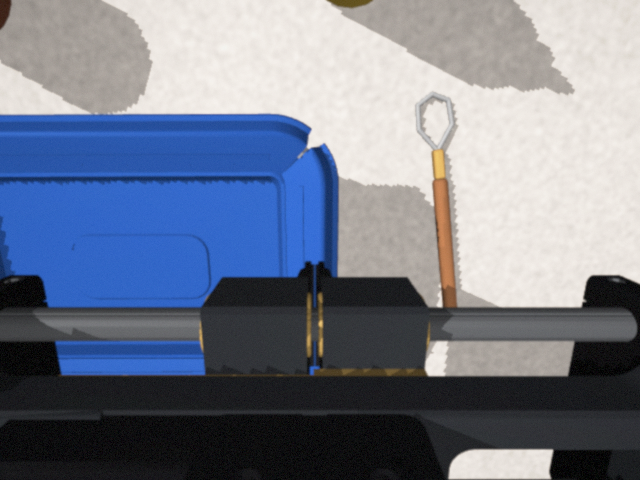

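Emit:
{"method": "apply_moves", "body": {"offset": [[0, 0, -0.04], [0, 0, -0.08], [0, 0, -0.12], [0, 0, -0.12]], "yaw": [0, 0, 0, 0], "jaw": [1, 1, 1, 1]}}

```text
t: 3.82
eef_pos: [564.8, -67.8, 82.6]
tcp_rot: [-2.206, 1.57, 1.312]
ft_force: [-1.0, 0.1, -0.3]
opening: -0.001
```

Emit:
{"method": "apply_moves", "body": {"offset": [[0, 0, -0.04], [0, 0, -0.08], [0, 0, -0.12], [0, 0, -0.12]], "yaw": [0, 0, 0, 0], "jaw": [1, 1, 1, 1]}}

```text
t: 4.32
eef_pos: [564.7, -67.8, 79.5]
tcp_rot: [-1.93, 1.57, 1.588]
ft_force: [0.6, 0.2, -0.2]
opening: 0.001
```

```bash
python3 look.py 3 scene side wrist; python3 -c "
import cv2
cv2.imwrite('pics/zw3.png',cv2.resize(cv2.imread('pics/wrist3.png')[90:390,180:480],(600,600)))"
```

```text
4.325 [564.7 -67.8  79.5] [ 0.6  0.2 -0.2] 0.00057699051859531 jawdeg -68.4
```

View pics/zw3.png

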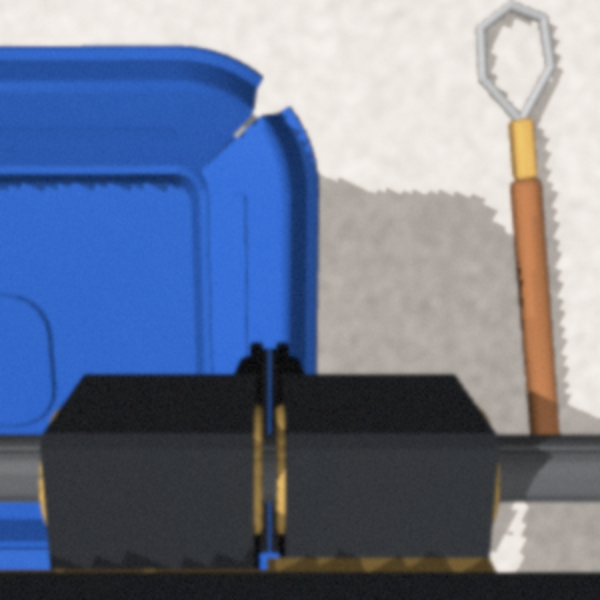

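View pics/z3.png

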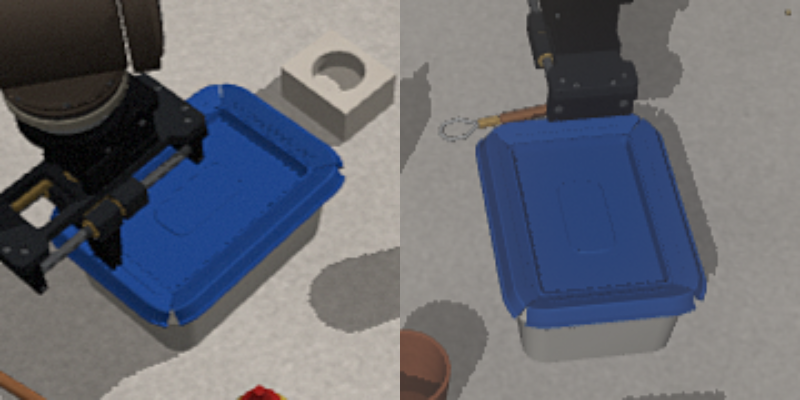

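```bash
python3 -c "
import cv2,numpy as np
a=cv2.imread('pics/wrist1.png')[80:280,250:450];b=cv2.imread('pics/wrist3.png')[80:280,250:450]
cv2.imwrite('pics/zz.png',np.hstack([cv2.resize(a,(400,400)),cv2.resize(b,(400,400))]))"
```

```text
(no output)
```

View pics/zz.png

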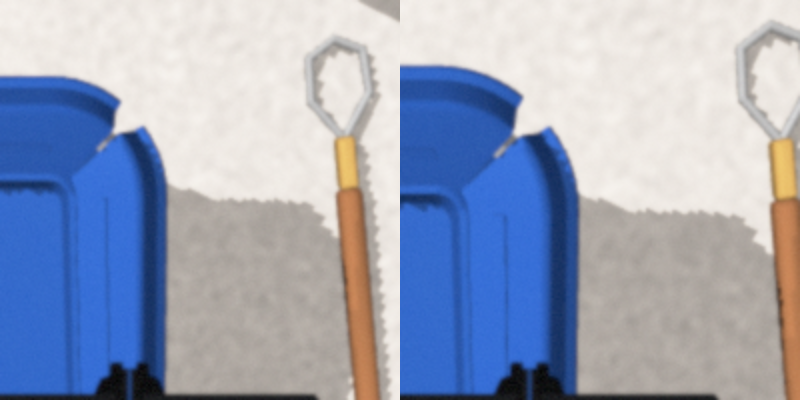

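```bash
cat > tri.py <<'E'
from h import *
HE=np.array([[0.0001,-0.2426,0.9701,-189.6549],[1,.0004,0,.4229],[-.0004,.9701,.2426,-67.8194],[0,0,0,1]])
def wray(pos,rot,uv):
    M=R.from_euler('xyz',rot).as_matrix();d=np.array([(uv[0]-314.3)/358.3,(uv[1]-234.24)/358.3,1])
    o=M@HE[:3,3]+pos;v=M@HE[:3,:3]@d;return o,v/np.linalg.norm(v)
def sray(n,uv):
    f,cx,cy,x,r=C[n];v=R.from_euler('xyz',r).as_matrix()@[(uv[0]-cx)/f,(uv[1]-cy)/f,1];return np.array(x),v/np.linalg.norm(v)
def tri(rs):
    A=np.zeros((3,3));b=np.zeros(3)
    for o,v in rs: P=np.eye(3)-np.outer(v,v);A+=P;b+=P@o
    x=np.linalg.solve(A,b);return x.round(1),[round(float(np.linalg.norm((np.eye(3)-np.outer(v,v))@(x-o))),1) for o,v in rs]
W1=([564.7,-69,121.6],[-1.922,1.57,1.596]);W3=([564.7,-67.8,79.5],[-1.93,1.57,1.588])
def wpt(W,uv,z): o,v=wray(*W,uv);return (o+v*(z-o[2])/v[2]).round(1)
E
python3 - <<'E'
from tri import *
print(tri([wray(*W1,(322.5,143.5)),wray(*W3,(325,143.5))]))
print('ferrule',tri([wray(*W1,(423.5,173.5)),wray(*W3,(442.5,179))]))
print(wpt(W1,(423.5,173.5),5),wpt(W3,(442.5,179),5))
for z in (80,86,92):
  print(z,'edge',wpt(W1,(322,240),z),wpt(W3,(326,240),z),'bottom',wpt(W1,(333,240),z),wpt(W3,(338.5,240),z), 'crease',wpt(W1,(287,240),z),wpt(W3,(284,240),z))
M=R.from_euler('xyz',W1[1]).as_matrix();print(M[:,1])
print('panel corner', tri([wray(*W3,(250+465/2-200,80+92)) ,wray(*W1,(250+72/2,80+90))]))
E
```

```text
(array([631.8, -50.9, -28.6]), [0.2, 0.2])
ferrule (array([ 639.4, -136.2,   13.8]), [0.1, 0.1])
[ 639.9 -138.9    5. ] [ 639.7 -139.4    5. ]
80 edge [572.3 -71.9  80. ] [583.3 -67.8  80. ] bottom [575.1 -78.8  80. ] [585.8 -74.1  80. ] crease [563.7 -50.2  80. ] [574.8 -46.5  80. ]
86 edge [573.8 -71.2  86. ] [584.7 -67.   86. ] bottom [576.4 -77.9  86. ] [587.1 -73.2  86. ] crease [565.4 -50.   86. ] [576.5 -46.4  86. ]
92 edge [575.2 -70.5  92. ] [586.1 -66.2  92. ] bottom [577.8 -77.   92. ] [588.5 -72.2  92. ] crease [567.1 -49.9  92. ] [578.2 -46.3  92. ]
[ 3.67581705e-01 -9.29990931e-01 -7.47718367e-04]
panel corner (array([595.8, -26.6, -45.6]), [0.9, 0.9])
```

```bash
python3 - <<'E'
from tri import *
print(W1,W3)
for z in (70,79,84): print(z,wpt(W1,(286,170),z),wpt(W3,(282.5,172),z))
print(bw([527.5,27,.377],[(56,-86,84),(56,-102,86),(78,-108,86)]).round(1))
a=cv2.imread('pics/side0.png').astype(int)
for k in (1,3):
    b=cv2.imread(f'pics/side{k}.png').astype(int);d=np.abs(a-b).sum(2)>60
    sub=d[170:310,330:470];ys,xs=np.nonzero(sub);print(k,len(xs),(xs.min()+330,xs.max()+330,ys.min()+170,ys.max()+170))
    cv2.imwrite(f'pics/d{k}.png',cv2.resize((sub*255).astype(np.uint8),(560,560)))
a=cv2.imread('pics/side0.png')[165:305,330:460];b=cv2.imread('pics/side3.png')[165:305,330:460]
cv2.imwrite('pics/cmp.png',np.hstack([cv2.resize(a,(400,431),interpolation=2),cv2.resize(b,(400,431),interpolation=2)]))
E
```

```text
([564.7, -69, 121.6], [-1.922, 1.57, 1.596]) ([564.7, -67.8, 79.5], [-1.93, 1.57, 1.588])
70 [605.8 -32.9  70. ] [607.9 -32.4  70. ]
79 [606.6 -33.4  79. ] [608.8 -32.9  79. ]
84 [607.1 -33.6  84. ] [609.3 -33.1  84. ]
[[611.2 -32.3  84. ]
 [617.1 -47.2  86. ]
 [639.8 -44.7  86. ]]Traceback (most recent call last):
  File "<stdin>", line 8, in <module>
    return umr_minimum(a, axis, None, out, keepdims, initial, where)
ValueError: zero-size array to reduction operation minimum which has no identity
```

```bash
python3 - <<'E'
from tri import *
for a,b in (((289.3,169.5),(430.7,257.5)),((328,195),(373.2,262)),((268.4,247.5),(360.7,193)),((228.6,217.5),(412.5,193))): print(tri([sray('scene',a),sray('side',b)]))
a=cv2.imread('pics/side0.png')[165:305,330:460];b=cv2.imread('pics/side3.png')[165:305,330:460]
cv2.imwrite('pics/cmp.png',np.hstack([cv2.resize(a,(400,431),interpolation=2),cv2.resize(b,(400,431),interpolation=2)]))
for k in '03':
  a=cv2.imread(f'pics/scene{k}.png')[180:270,200:320];cv2.imwrite(f'pics/sc{k}.png',cv2.resize(a,(400,300),interpolation=2))
cv2.imwrite('pics/cmp2.png',np.hstack([cv2.imread('pics/sc0.png'),cv2.imread('pics/sc3.png')]))
E
```

```text
(array([447.4,  82.8,  79.1]), [1.3, 1.3])
(array([544.1, 121.4,  84.2]), [0.6, 0.6])
(array([604.7, -29.2,  92. ]), [2.5, 2.5])
(array([506.3, -66.2,  81.6]), [0.7, 0.7])
```

View pics/cmp.png

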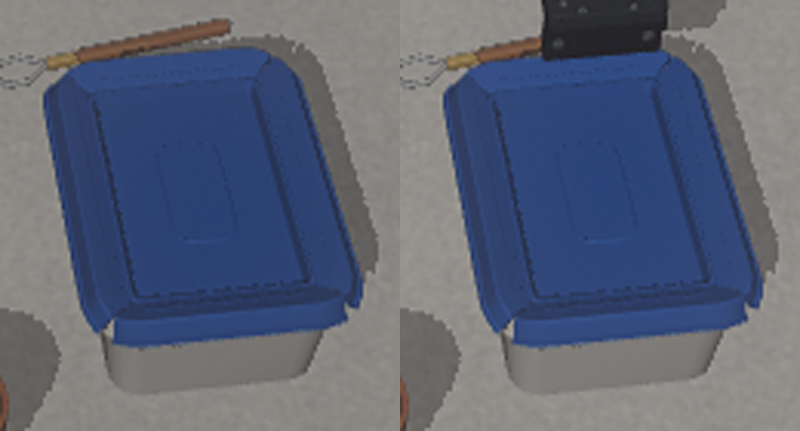

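View pics/cmp2.png

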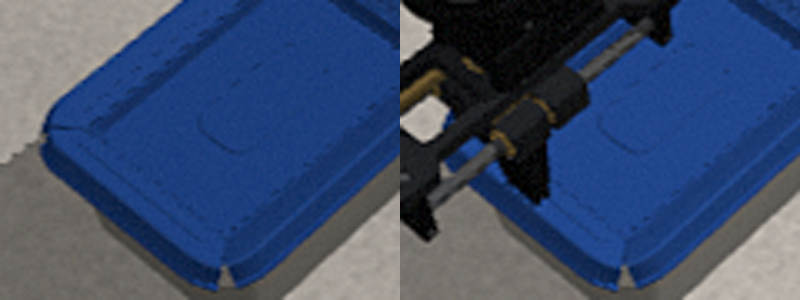

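```bash
python3 - <<'E'
from tri import *
for n in C: print(n,proj(n,[[564.7,-67.8,79.5],[564.7,-67.8,160],[564.7,-67.8,86]]).round(1))
a=cv2.imread('pics/scene3.png')[90:270,150:330];b=cv2.imread('pics/side3.png')[60:240,310:490]
cv2.imwrite('pics/q.png',np.hstack([cv2.resize(a,(400,400)),cv2.resize(b,(400,400))]))
E
```

```text
scene [[239.3 241.8]
 [232.9 215.3]
 [238.8 239.8]]
side [[383.3 188. ]
 [386.  158.4]
 [383.5 185.8]]
```

View pics/q.png

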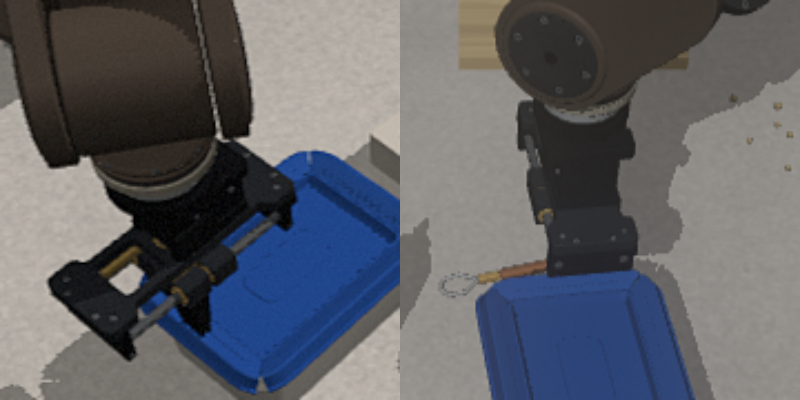

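Emit:
{"method": "apply_moves", "body": {"offset": [[0, 0, 1], [0, 0, 3], [-2, -2, 4], [-4, -4, 4], [-6, -6, 4], [-6, -6, 4]], "yaw": [0, 0, 0, 0, 0, 0], "jaw": [1, 1, 1, 1, 1, 1]}}

```text
t: 5.22
eef_pos: [412.9, -219.4, 180.0]
tcp_rot: [-3.027, 1.57, 0.49]
ft_force: [0.6, -0.1, 1.4]
opening: 0.006
```

```bash
python3 look.py 4 scene side wrist; python3 - <<'E'
from tri import *
for n,(y,x) in dict(scene=(150,200),side=(170,330)).items():
  a=cv2.imread(f'pics/{n}0.png')[y:y+130,x:x+150];b=cv2.imread(f'pics/{n}4.png')[y:y+130,x:x+150]
  cv2.imwrite(f'pics/c4{n}.png',np.hstack([cv2.resize(a,(400,347),interpolation=2),cv2.resize(b,(400,347),interpolation=2)]))
E
```

```text
5.225 [ 412.9 -219.4  180. ] [ 0.6 -0.1  1.4] 0.005917159591261144 jawdeg -68.5
```

View pics/c4scene.png

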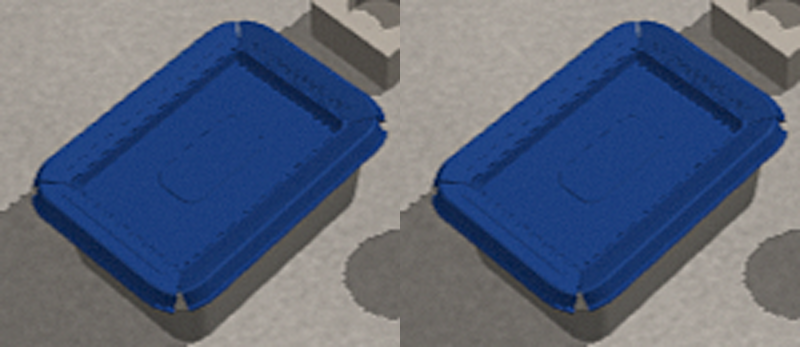

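View pics/c4side.png

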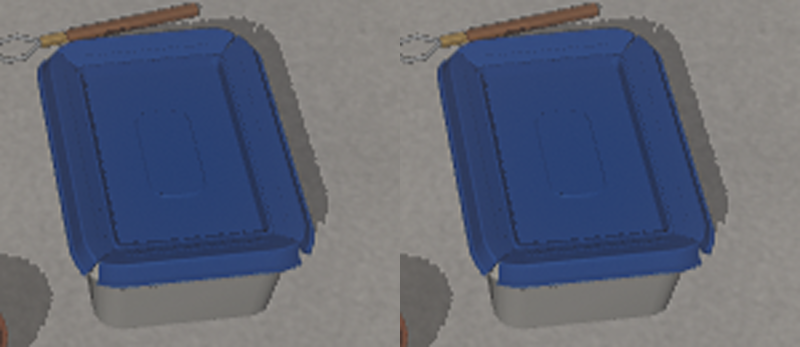

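View pics/wrist4.png

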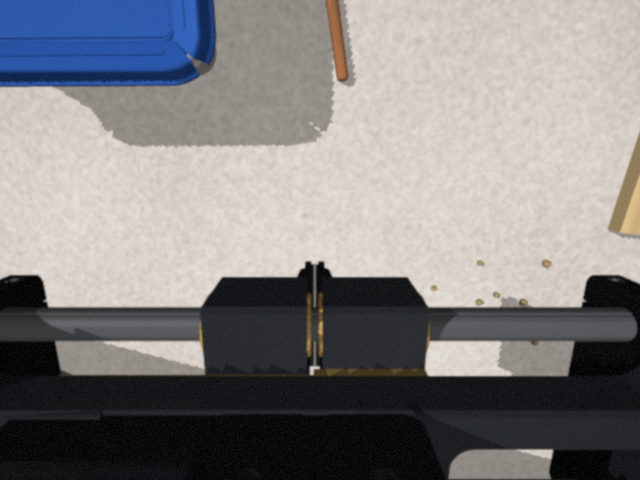

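```bash
python3 - <<'E'
from tri import *
T=np.array([412.9,-219.4,180])
for n in C:
  uv=proj(n,[T])[0];up=proj(n,[T+[0,0,60]])[0];print(n,uv,up)
  x,y=(uv-50).astype(int);im=cv2.imread(f'pics/{n}4.png')
  x0=max(x,0);y0=max(y,0);c=cv2.resize(im[y0:y0+100,x0:x0+100],(400,400),interpolation=2)
  cv2.circle(c,tuple(int(v) for v in ((uv-[x0,y0]+.5)*4)),4,(0,255,0),1);cv2.imwrite(f'pics/t{n}.png',c)
cv2.imwrite('pics/t.png',np.hstack([cv2.imread('pics/tscene.png'),cv2.imread('pics/tside.png')]))
E
```

```text
scene [115.67402313 176.04617979] [103.64323892 151.80424215]
side [477.29740785 112.99704465] [483.03333661  88.04338686]
```

View pics/t.png

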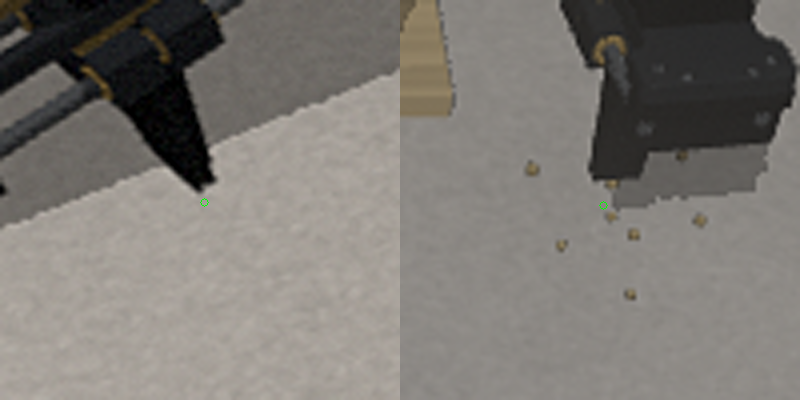

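```bash
python3 - <<'E'
from tri import *
print(tri([sray('scene',(115.5,172.2)),sray('side',(480.5,106))]))
print(np.array([412.9,-219.4,180]))
E
```

```text
(array([ 412.6, -218.8,  193.9]), [4.5, 4.5])
[ 412.9 -219.4  180. ]
```

Emit:
{"method": "apply_moves", "body": {"offset": [[2, 2, 0], [4, 4, -1], [6.08, 6.05, -2.5], [6.08, 6.05, -3.6], [6.08, 6.05, -3.8], [6.08, 6.05, -3.9], [6.08, 6.05, -4.0], [6.08, 6.05, -4.05], [6.08, 6.05, -4.1], [6.08, 6.05, -4.1]], "yaw": [0, 0, 0, 0, 0, 0, 0, 0, 0, 0], "jaw": [1, 1, 1, 1, 1, 1, 1, 1, 1, 1]}}

```text
t: 6.62
eef_pos: [566.3, -67.6, 77.6]
tcp_rot: [3.062, 1.57, 0.294]
ft_force: [0.1, 0.6, -0.1]
opening: 0.006
```

Emit:
{"method": "apply_moves", "body": {"offset": [[0, 0, -0.04], [0, 0, -0.08], [0, 0, -0.08]], "yaw": [0, 0, 0], "jaw": [1, 1, 1]}}

```text
t: 7.0
eef_pos: [566.2, -67.5, 75.5]
tcp_rot: [-3.038, 1.57, 0.477]
ft_force: [-0.3, 0.2, 0.3]
opening: 0.004
```

Emit:
{"method": "apply_moves", "body": {"offset": [[0, 0, -0.04], [0, 0, -0.08], [0, 0, -0.12], [0, 0, -0.12]], "yaw": [0, 0, 0, 0], "jaw": [1, 1, 1, 1]}}

```text
t: 7.5
eef_pos: [566.4, -67.6, 72.6]
tcp_rot: [3.071, 1.57, 0.303]
ft_force: [-0.4, -0.9, 0.7]
opening: 0.008
```

```bash
python3 look.py 5 scene side wrist;  python3 - <<'E'
from tri import *
a=cv2.imread('pics/scene5.png')[160:260,190:290];b=cv2.imread('pics/side5.png')[120:220,340:440]
cv2.imwrite('pics/q5.png',np.hstack([cv2.resize(a,(400,400)),cv2.resize(b,(400,400))]))
E
```

```text
7.5 [566.4 -67.6  72.6] [-0.4 -0.9  0.7] 0.007607045021574856 jawdeg -68.6
```

View pics/q5.png

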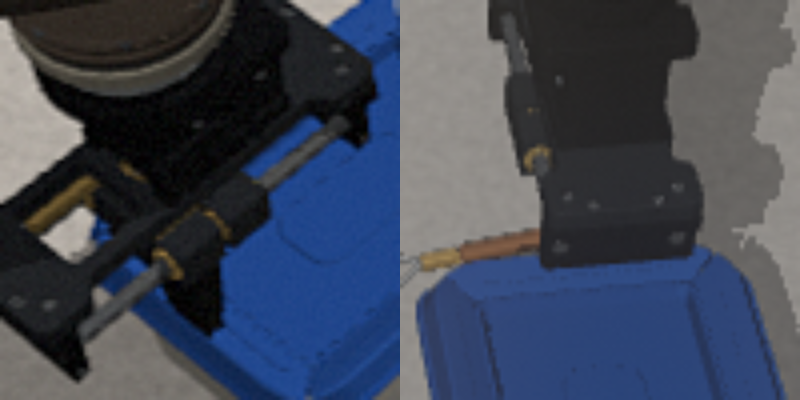

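Emit:
{"method": "apply_moves", "body": {"offset": [[0, 0, -0.04], [0, 0, -0.08], [0, 0, -0.08]], "yaw": [0, 0, 0], "jaw": [1, 1, 1]}}

```text
t: 8.02
eef_pos: [566.6, -67.9, 71.4]
tcp_rot: [2.614, 1.569, -0.154]
ft_force: [-2.7, -2.0, 10.5]
opening: 0.005
```

Emit:
{"method": "apply_moves", "body": {"offset": [[0, 0, -0.04], [0, 0, -0.08], [0, 0, -0.08]], "yaw": [0, 0, 0], "jaw": [1, 1, 1]}}

```text
t: 8.4
eef_pos: [566.8, -68.3, 69.8]
tcp_rot: [2.471, 1.568, -0.297]
ft_force: [-0.6, -2.1, 3.7]
opening: 0.005
```

Emit:
{"method": "apply_moves", "body": {"offset": [[0, 0, -0.04], [0, 0, -0.08], [0, 0, -0.08]], "yaw": [0, 0, 0], "jaw": [1, 1, 1]}}

```text
t: 8.78
eef_pos: [566.6, -68.1, 67.4]
tcp_rot: [2.509, 1.569, -0.259]
ft_force: [-0.3, -0.1, -0.4]
opening: 0.002
```

Emit:
{"method": "apply_moves", "body": {"offset": [[0, 0, -0.04], [0, 0, -0.08], [0, 0, -0.08]], "yaw": [0, 0, 0], "jaw": [1, 1, 1]}}

```text
t: 9.15
eef_pos: [566.6, -68.0, 65.9]
tcp_rot: [2.535, 1.569, -0.233]
ft_force: [-2.5, 0.8, 7.2]
opening: 0.001
```

Emit:
{"method": "apply_moves", "body": {"offset": [[0, 0, -0.04], [0, 0, -0.08], [0, 0, -0.08]], "yaw": [0, 0, 0], "jaw": [1, 1, 1]}}

```text
t: 9.52
eef_pos: [566.7, -68.0, 65.6]
tcp_rot: [2.51, 1.567, -0.258]
ft_force: [-7.1, 0.7, 22.1]
opening: 0.005
```

Emit:
{"method": "apply_moves", "body": {"offset": [[0, 0, 0.6], [0, 0, 1.4], [0.5, 2.4, 1.4], [1.11, 4.86, 1.4], [1.11, 4.86, 1.4], [1.11, 4.86, 0.8], [1.11, 4.86, 0.4], [1.11, 4.86, 0.32], [1.11, 4.86, 0.24], [1.11, 4.86, 0.16], [1.11, 4.86, 0.08], [1.11, 4.86, 0.04], [1.11, 4.86, 0.0], [1.11, 4.86, -0.03], [1.11, 4.86, -0.03]], "yaw": [0, 0, 0, 0, 0, 0, 0, 0, 0, 0, 0, 0, 0, 0, 0], "jaw": [1, 1, 1, 1, 1, 1, 1, 1, 1, 1, 1, 1, 1, 1, 1]}}

```text
t: 11.4
eef_pos: [594.3, 53.3, 65.8]
tcp_rot: [2.44, 1.567, -0.327]
ft_force: [-4.1, -1.3, 12.1]
opening: 0.008
```

```bash
python3 look.py 6 scene side wrist
```

```text
11.4 [594.3  53.3  65.8] [-4.1 -1.3 12.1] 0.007665574183617036 jawdeg -68.6
```

View pics/z6.png

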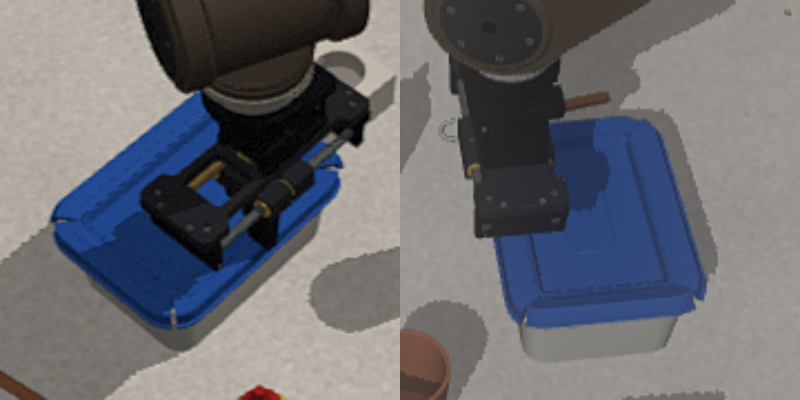

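View pics/wrist6.png

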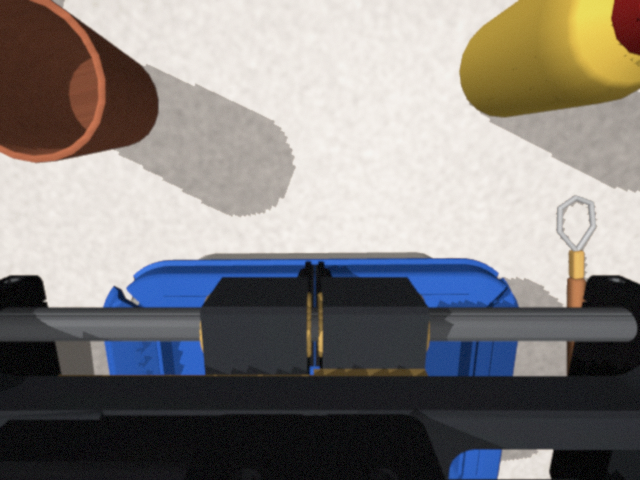

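Emit:
{"method": "apply_moves", "body": {"offset": [[0, 0, -0.06], [0, 0, -0.06]], "yaw": [0, 0], "jaw": [1, 1]}}

```text
t: 11.8
eef_pos: [594.4, 53.2, 65.7]
tcp_rot: [2.494, 1.566, -0.274]
ft_force: [-4.4, 0.6, 17.0]
opening: 0.005
```

Emit:
{"method": "apply_moves", "body": {"offset": [[0, 0, 0.6], [0, 0, 1.4], [-2.1, 1.4, 1.4], [-4.17, 2.75, 1.4], [-4.17, 2.75, 1.4], [-4.17, 2.75, 0.8], [-4.17, 2.75, 0.4], [-4.17, 2.75, 0.32], [-4.17, 2.75, 0.24], [-4.17, 2.75, 0.16], [-4.17, 2.75, 0.08], [-4.17, 2.75, 0.04], [-4.17, 2.75, 0], [-4.17, 2.75, -0.04], [-4.17, 2.75, -0.06], [-4.17, 2.75, -0.06]], "yaw": [0, 0, 0, 0, 0, 0, 0, 0, 0, 0, 0, 0, 0, 0, 0, 0], "jaw": [1, 1, 1, 1, 1, 1, 1, 1, 1, 1, 1, 1, 1, 1, 1, 1]}}

```text
t: 13.8
eef_pos: [490.4, 121.8, 65.6]
tcp_rot: [2.531, 1.565, -0.236]
ft_force: [-5.7, -0.8, 21.8]
opening: 0.004
```

Emit:
{"method": "apply_moves", "body": {"offset": [[0, 0, 0.6], [0, 0, 1.4], [-0.6, -2.4, 1.4], [-1.2, -4.85, 1.4], [-1.2, -4.85, 1.4], [-1.2, -4.85, 0.8], [-1.2, -4.85, 0.4], [-1.2, -4.85, 0.32], [-1.2, -4.85, 0.24], [-1.2, -4.85, 0.16], [-1.2, -4.85, 0.08], [-1.2, -4.85, 0.04], [-1.2, -4.85, 0], [-1.2, -4.85, -0.04], [-1.2, -4.85, -0.06], [-1.2, -4.85, -0.06]], "yaw": [0, 0, 0, 0, 0, 0, 0, 0, 0, 0, 0, 0, 0, 0, 0, 0], "jaw": [1, 1, 1, 1, 1, 1, 1, 1, 1, 1, 1, 1, 1, 1, 1, 1]}}

```text
t: 15.8
eef_pos: [460.7, 0.7, 65.6]
tcp_rot: [2.567, 1.563, -0.2]
ft_force: [-6.2, 1.4, 26.8]
opening: 0.007
```

Emit:
{"method": "apply_moves", "body": {"offset": [[0, 0, 1], [0, 0, 3], [-1, -2, 4], [-2, -4, 5], [-2, -6, 5], [-2, -8, 5], [-2, -10, 5], [-2, -11, 5], [-2, -11, 5]], "yaw": [0, 0, 0, 0, 0, 0, 0, 0, 0], "jaw": [1, 1, 1, 1, 1, 1, 1, 1, 1]}}

```text
t: 16.92
eef_pos: [410.5, -275.6, 190.2]
tcp_rot: [2.583, 1.564, -0.187]
ft_force: [0.2, -0.7, 0.1]
opening: 0.006
```

```bash
python3 look.py 7 scene side wrist; python3 - <<'E'
from tri import *
for n,(y,x) in dict(scene=(150,200),side=(170,330)).items():
  a=cv2.imread(f'pics/{n}0.png')[y:y+130,x:x+150];b=cv2.imread(f'pics/{n}7.png')[y:y+130,x:x+150]
  cv2.imwrite(f'pics/c7{n}.png',np.hstack([cv2.resize(a,(400,347),interpolation=2),cv2.resize(b,(400,347),interpolation=2)]))
E
```

```text
16.925 [ 410.5 -275.6  190.2] [ 0.2 -0.7  0.1] 0.006153461409402159 jawdeg -68.7
```

View pics/c7scene.png

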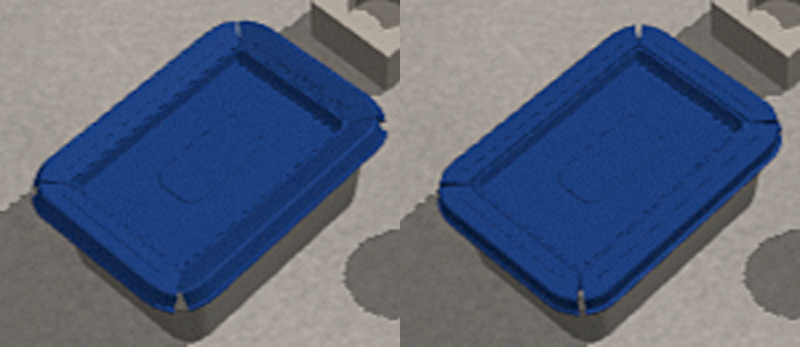

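View pics/c7side.png

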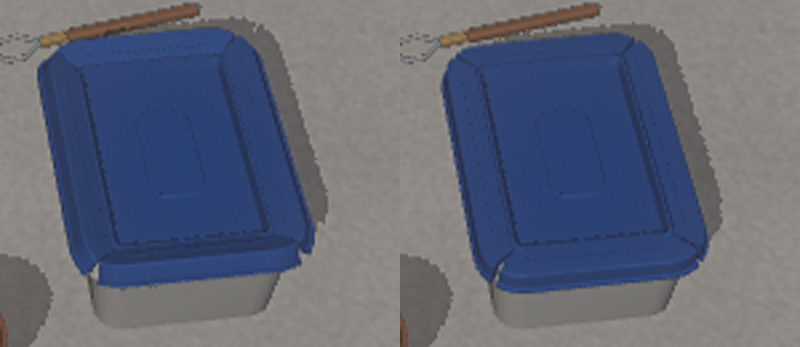

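View pics/scene7.png

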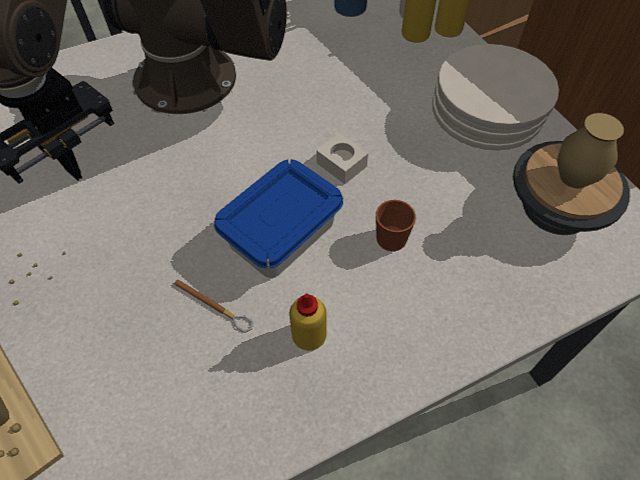

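All four sections now lie flat with narrow corner slits (scene image: lid corners near 215,222 / 290,162 / 342,205 / 268,265). The box's foot and the other objects sit at the same pixels as at the start.

```bash
python3 -c "
from cell import env
print(env.job_done())"
```

```text
the job is handed in; nothing more can be done
None
```

I pressed all four lid sections shut with the closed fingertips, in the order right, far, left, near, then moved the arm clear and handed the job in at about 17 s.

**Last checks:**
- **Rim stops:** all four sections stopped hard at the same height, with the reported TCP at 65.6–65.8 mm. The stopping force was 17–27 N. On the right side I stepped slowly enough to see resistance rise to about 10 N, drop to zero at the snap, then meet the stop.
- **Pictures:** the final scene and side views show the rim lying flat on all four sides. The foot of the box shows no visible shift. The other objects look undisturbed in the scene view; I did not measure their positions again.

**What disagreed:**
- **Tip height:** the fingertips reach about 20 mm less far down than the reported TCP suggests, judging by where the rim stopped (its shut height is given as 86 mm). The first attempt on the right side therefore touched nothing. After that I went down until the force reading showed contact.
- **Box position:** the scene and side cameras placed the box about 4 mm apart, so I used the average of the two.

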